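# Pin the paper ledge onto the sloping drawing board

## Robot

A 6-joint arm with a two-finger parallel gripper is mounted at the origin on the work surface. World frame = base frame: x ahead of the robot, y to its left, z up, the work surface at z = 0. Lengths are in m, angles in rad, forces in N, time in s.
With the tool pointing down it reaches from about 0.3 to 0.775 m from the base axis. Payload 14.6 kg.
Tool frame: the origin (TCP) lies on the centre line of the jaws, within the pads' length; the fingertips stand 17 mm ahead of it and the grasp point (between the pads) lies 2 mm behind it; z points along the fingers, x is the direction in which the jaws open and shut, and the axes are right-handed (so a half turn about z gives the same grasp; the last joint's range is limited). The gripper opens to 94 mm and grips with 3 to 60 N. Pads are 16 mm wide; open, the fingers measure 119 mm over their backs; the gripper's body (75 mm by 177 mm) begins 78 mm behind the grasp point.
Start: joints at [-1.377, 0.3, 1.521, -0, 1.321, -0.067], TCP at [0.142, -0.531, 0.222] pointing down, gripper open.
Joint ranges: [-3.03, 3.03], [-0.79, 2.21], [0.23, 2.52], [-1.04, 4.18], [0, 3.07], [-2.55, 2.55]. Speed limits (rad/s): [2.22, 2.22, 2.57, 3.14, 3.14, 3.14].

## Interface

Orientations are given as [roll, pitch, yaw] about the fixed x, y, z axes, in that order (R = Rz(yaw) Ry(pitch) Rx(roll)).
In Python, from station import ctrl gives the robot as it stands. The module is installed in compiled form; this text tells all that it offers.
- The arm moves only by the tool drive_tool, never from a script. Its argument "increments" is a list of rows, each a list of 3 entries, a list of its own where there are three numbers: the turn, a rotation vector about the tool's x, y, z in degrees, then the shift along the tool's x, y, z in mm, then the opening, from 0 (shut) to 1 (fully open). In form: [[[ax, ay, az], [dx, dy, dz], hand], ...]. A call has 1 to 20 rows; each row shifts and turns the commanded pose from where the row before left it, along the tool's axes as they then stand; what a row does not reach is not made up. A row lasts 1/8 s, in which the tool goes at most 62.5 mm and 10.7 degrees, less where a joint would pass 70% of its speed; a pose out of reach is approached as far as the arm can. A call with a gripper value outside its range is refused whole. The fingers move at their own pace and stop on an object; "squeeze" is the grip in N (left out, the last holds). Time passes only in rows, so rows that do not move let the fingers close. It gives the time, the measured TCP pose, the force and the opening at its end, in the units of the state.
- ctrl.get_obs(): the state, without advancing time (a new reading comes with each control period).
- ctrl.camera(name): name is "scene" or "top"; returns the picture (384x512x3 uint8, red, green, blue); there is no depth.
- ctrl.calibration(name): a dict with "fx", "fy", "cx", "cy" (pixels), "k1" (the pictures are not rectified: a ray, as slopes to the right and down, at radius r is drawn at 1 + k1 r^2 times it, then the intrinsics apply), "rvec" (rotation vector, rad) and "tvec" (3), from world to camera coordinates, as OpenCV has them. Camera axes: x right, y down, z forward; pixel columns grow to the right and rows downward; lengths in m; the calibration is good to about 2 mm. A picture is of the moment at which its call begins. calibration takes no time and is no camera call.
- ctrl.hand_in(): hands the job in, once; it reports no verdict.
The state is a dict: "time_s": time; "qpos": joint angles; "joint_vel": joint speeds; "tau": joint torques, N m; "ee_pos": TCP position; "eef_rot": TCP orientation; "force": force on the tool from outside, world axes, zero at the start; "moment": the same for the moment, N m; "grip_width": finger opening in m.
Only numpy, scipy, OpenCV 4.12 (cv2) and the standard library are available. Lean on these libraries where they do the work, as an engineer would, in place of code of your own. Each camera call takes 0.05 s, during which the arm holds its last target.

## Task

Fit the paper ledge to the sloping drawing board: lay the blue slotted bar flat on the slope, just above the two orange studs and with its slot over the hole, slide it down until its lower long edge touches both studs at once, and let go of it. Then take the green-knobbed pin out of the dark block and push it through the bar's slot and the board's hole until the knob sits flush on the bar. Leave everything else where it stands, the two markers in their holes.

Things in the scene. Friction and masses are not known exactly. Their poses are not given: they have to be found in the camera images.
- panel: Fixed sloping plywood board, 280 wide, 230 up the slope, 20 thick, 30 degrees from level, low edge towards the robot. Origin: centre of the mouth of its round 17 mm through hole, on the upper face, 75 mm above the table. x points up the slope, y along the level width (left), z square out of the board, along the hole. It spans x -85..+145, y -140..+140 mm. The room under the hole is free.
- stud_left (a point): Base centre, on the board's face, of the fixed orange stud on the left, 14 mm in diameter, 16 mm tall, square to the board; 25 mm down the slope from the hole (panel x = -25 mm) and 75 mm to its left (panel y = +75 mm). A 36 mm wide bar that touches both studs from above has its centre line at panel x = 0, over the hole.
- stud_right (a point): The same for the right stud, at panel x = -25, y = -75 mm.
- ledge: Loose blue straight bar, the paper ledge, 200 mm long (its x), 36 mm wide (its y), 18 mm thick (its z), 100 g nominal. Origin: centre of its underside. A slot 45 mm long (along x) and 17 mm wide goes right through at its middle. Same either way round. On the slope it may stick or slide by itself. It starts flat on the table at one side of the board.
- block: Fixed dark wooden block on the table at the other side of the board, 180 mm long (its x), 60 mm wide (y), 76 mm high. Origin: centre of its underside. Three vertical holes of 18 mm diameter at x = -60, 0 and +60 mm hold the pin and the two markers, in any order.
- pin: Loose pin: green round knob 26 mm in diameter, 38 mm tall, on a steel shank 14 mm in diameter, 66 mm long, tip tapered; about 100 g. Origin: centre of the knob's underside (the shoulder); z up through the knob, shank down to z = -66 mm. Starts upright in one hole of the block, shoulder resting on the block's top; lifts straight out.
- marker_red: Loose bystander that must be left standing where it is. Red marker upright in the block, 21 mm in diameter, standing 55 mm above the block's top, with a 50 mm long thin end in the hole. Origin: centre, level with the block's top.
- marker_yellow: Loose bystander that must be left standing where it is. Yellow marker, otherwise like the red one.
- glue: Loose bystander that must be left standing where it is. White glue bottle, 48 mm in diameter, 130 mm tall. Origin: centre of its underside.
- paint: Loose bystander that must be left standing where it is. Blue paint jar, 64 mm in diameter, 75 mm tall. Origin: centre of its underside.
- cup: Loose bystander that must be left standing where it is. White cup, 68 mm in diameter, with brushes standing in it (all one piece) up to 165 mm tall. Origin: centre of its underside.
- tape: Loose bystander that must be left standing where it is. Yellow ring 90 mm in diameter, 22 mm tall, lying flat. Origin: centre of its underside.
- sponge_box: Loose bystander that must be left standing where it is. Cardboard box 100 x 65 x 35 mm. Origin: centre of its underside.
- chestnut_pot: Loose bystander that must be left standing where it is. Terracotta pot 80 mm in diameter, 80 mm tall. Origin: centre of its underside.

How it is judged:
By the outcome, as a careful person would: the job done as asked, in the order asked, and still so for the second after the job is handed in, with the robot touching nothing.
It also fails if it takes over 53 s, if anything falls off the work surface, if the arm or the gripper's body presses on something with over 40 N, if the wrist force passes 120 N, or if a joint passes its speed limit or range.

## Working session

There is one attempt and no reset: what is moved stays moved. The work goes in short steps, Python scripts to look and compute and a tool call to move; the robot and the scene stay as the last step left them, time stands still between calls to the robot, and variables do not carry over. Pictures are saved under pics/ and viewed, and the job is handed in when it is done.

Besides the shell and the picture viewer there is one more tool, called after ">>>" by a JSON object that holds its "api" and its "payload", one argument or row to a line. drive_tool: Moves the arm, as the interface text tells. Its arguments: {"type":"object","properties":{"increments":{"type":"array"},"squeeze":{"type":"number"}},"required":["increments"]}

```bash
mkdir -p pics; ls
python3 - <<'E'
from station import ctrl
import cv2
print(ctrl.get_obs())
for n in("scene","top"):
    cv2.imwrite(f"pics/{n}0.png",cv2.resize(ctrl.camera(n)[:,:,::-1],(800,600),interpolation=cv2.INTER_CUBIC)); print(ctrl.calibration(n))
E
```

```text
pics
{'time_s': 0.0, 'qpos': array([-1.37662691e+00,  3.00482494e-01,  1.52156007e+00, -2.39073103e-05,
        1.32068900e+00, -6.65873989e-02]), 'joint_vel': array([5.64409534e-04, 7.17266040e-04, 6.50678388e-05, 1.34114538e-03,
       7.08043396e-04, 1.21814249e-03]), 'tau': array([-3.45092318e-03, -5.31810522e+01, -3.52736306e+01,  7.06806011e-02,
        2.43765773e-02, -9.82852157e-05]), 'ee_pos': array([ 0.14174971, -0.53117906,  0.22188896]), 'eef_rot': array([-3.14153998e+00,  1.13792675e-03, -1.31003355e+00]), 'force': array([-0.16271637,  0.47513872, -0.13368266]), 'moment': array([ 0.03407478, -0.00711212, -0.00802352]), 'grip_width': 0.09402080270835964}
{'fx': 447.67592309863807, 'fy': 447.67592309863807, 'cx': 250.22899890487656, 'cy': 185.61390647170515, 'k1': -0.08294661850308277, 'rvec': array([ 0.74771638,  2.52913659, -1.21372379]), 'tvec': array([ 0.43641537, -0.09951381,  1.58086189])}
{'fx': 449.7565289580113, 'fy': 449.7565289580113, 'cx': 254.7145259867636, 'cy': 188.92571295169375, 'k1': -0.10593758416499685, 'rvec': array([ 2.14515978, -2.05659299,  0.222528  ]), 'tvec': array([-0.01601945,  0.54408938,  1.62779769])}
```

View pics/scene0.png

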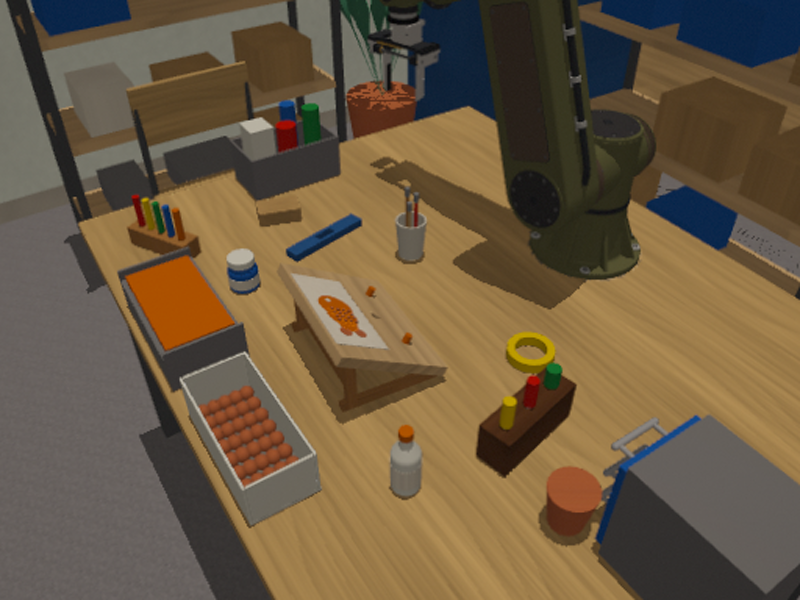

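View pics/top0.png

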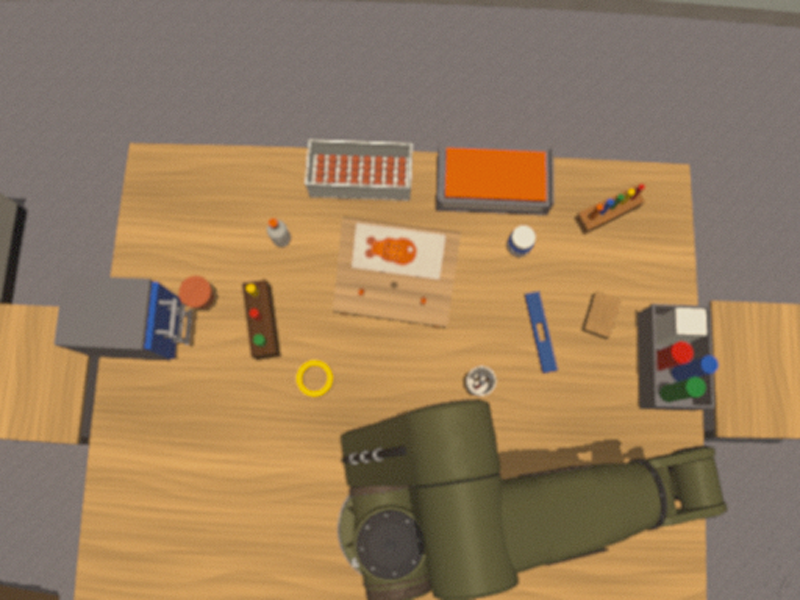

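The top picture shows the bar at about (540,332), the board at (397,270), the studs at (361,292) and (423,301), and the hole at (394,285). The block is at (261,318) with the green pin at its near end (259,340). I'll zoom in on these to measure them.

```bash
cat > h.py <<'E'
import numpy as np, cv2
from station import ctrl
def cam(n):
    c=ctrl.calibration(n); K=np.array([[c['fx'],0,c['cx']],[0,c['fy'],c['cy']],[0,0,1.]])
    return K,np.array([c['k1'],0,0,0,0.]),np.array(c['rvec']),np.array(c['tvec'])
def proj(n,P):
    K,d,r,t=cam(n); return cv2.projectPoints(np.array(P,float).reshape(-1,1,3),r,t,K,d)[0].reshape(-1,2)
def ray(n,uv):
    K,d,r,t=cam(n); R=cv2.Rodrigues(r)[0]
    p=cv2.undistortPoints(np.array(uv,float).reshape(-1,1,2),K,d,None,None).reshape(-1,2)
    D=np.c_[p,np.ones(len(p))]@R; return -R.T@t,D
def onz(n,uv,z):
    C,D=ray(n,uv); return C+D*((z-C[2])/D[:,2])[:,None]
def crop(img,name,x,y,w,h,s):
    cv2.imwrite(name,cv2.resize(img[y:y+h,x:x+w,::-1],(w*s,h*s),interpolation=cv2.INTER_CUBIC))
E
python3 - <<'E'
from h import *
t=ctrl.camera("top"); s=ctrl.camera("scene")
np.savez("im0.npz",t=t,s=s)
crop(t,"pics/t_board.png",205,135,100,80,8)
crop(t,"pics/t_block.png",145,165,70,75,8)
crop(t,"pics/t_bar.png",325,175,50,70,8)
crop(s,"pics/s_board.png",175,160,120,105,6)
crop(s,"pics/s_block.png",295,220,90,90,6)
crop(s,"pics/s_bar.png",175,130,65,40,10)
E
```

```text
(no output)
```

View pics/t_board.png

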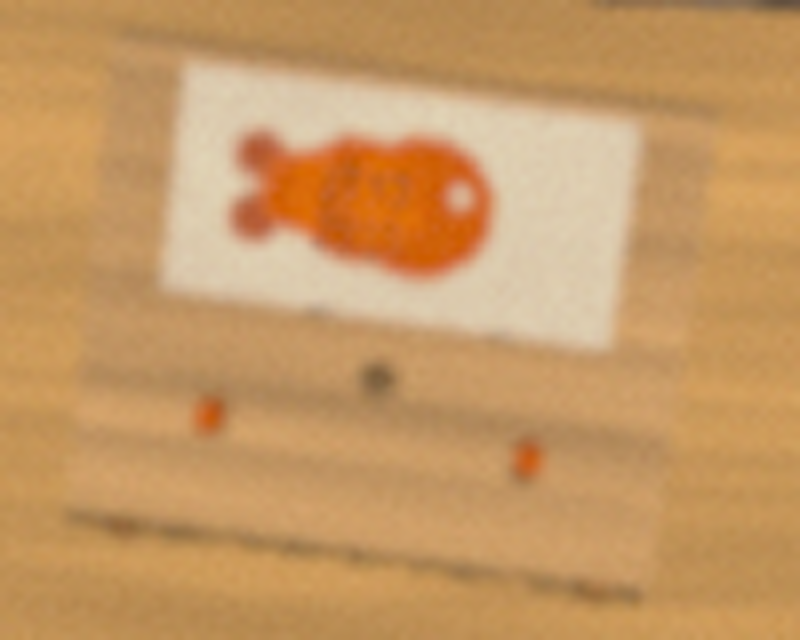

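View pics/t_block.png

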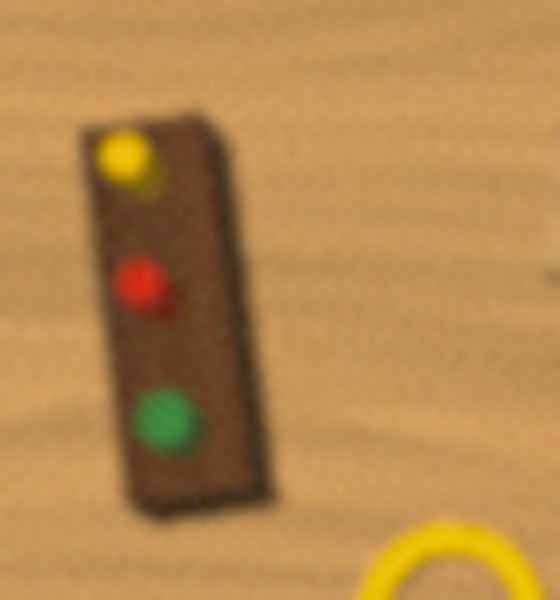

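View pics/t_bar.png

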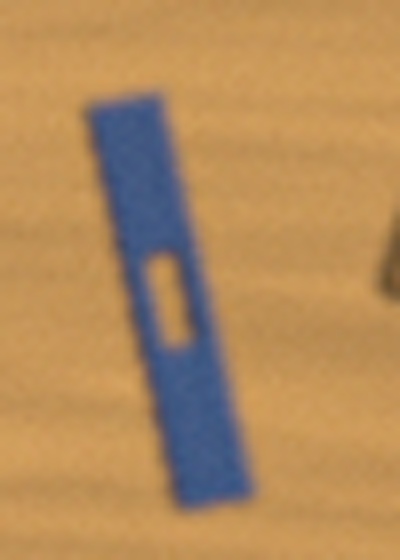

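View pics/s_board.png

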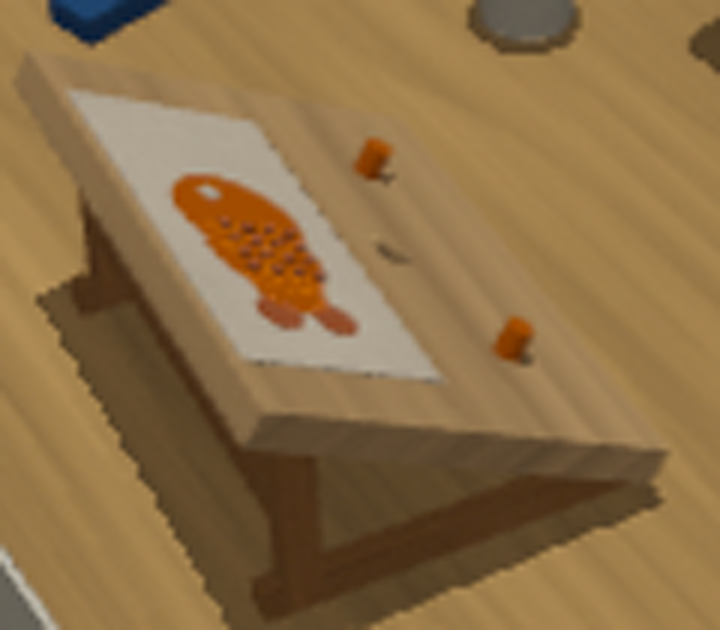

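View pics/s_block.png

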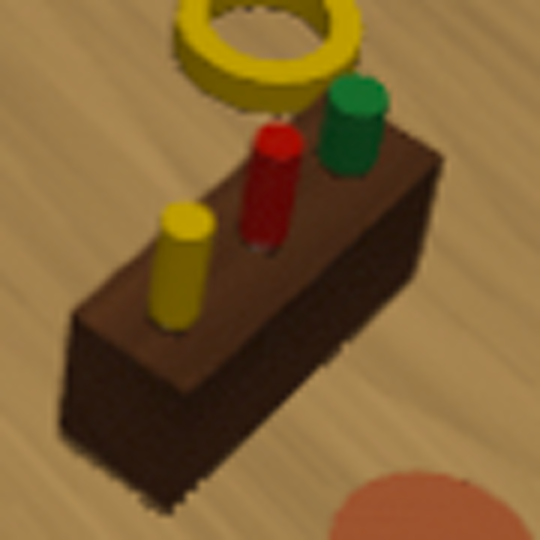

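View pics/s_bar.png

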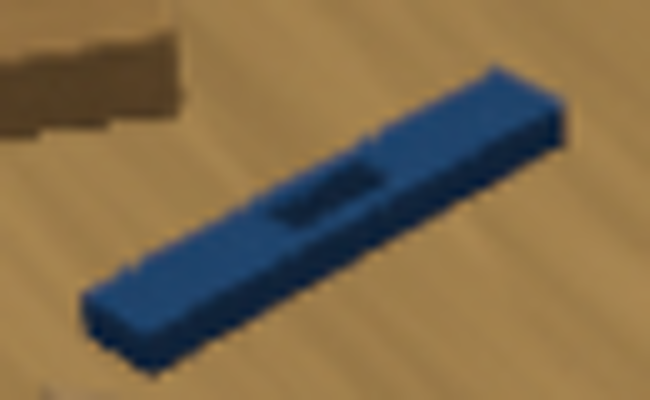

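```bash
cat > fit.py <<'E'
from h import *
from scipy.optimize import least_squares
def T(x,y,yaw,z=0,tilt=0):
    from scipy.spatial.transform import Rotation as R
    return R.from_euler('ZY',[yaw,-tilt],degrees=False).as_matrix(),np.array([x,y,z])
def fit(obs,p0,z,tilt=0,verbose=1):
    # obs: list (cam,(U,V),(x0,y0,s),pt mm)
    def res(p,cams=("top","scene")):
        R,t=T(*p,z,tilt); out=[]
        for n in cams:
            o=[a for a in obs if a[0]==n]
            if not o: continue
            P=np.array([a[3] for a in o])/1000@R.T+t
            uv=np.array([[a[2][0]+(a[1][0]+.5)/a[2][2]-.5,a[2][1]+(a[1][1]+.5)/a[2][2]-.5] for a in o])
            out.append((proj(n,P)-uv).ravel())
        return np.concatenate(out)
    for cams in (("top",),("scene",),("top","scene")):
        r=least_squares(res,p0,args=(cams,),loss='soft_l1',f_scale=.5)
        print(cams,np.round(r.x,4),'rms px',np.sqrt(np.mean(r.fun**2)).round(2))
    print(np.round(res(r.x).reshape(-1,2),1).tolist())
    return r.x
if __name__=="__main__":
    tb=(205,135,8); sb=(175,160,6)
    print("panel"); fit([("top",(115,38),tb,(145,140,0)),("top",(715,112),tb,(145,-140,0)),("top",(640,597),tb,(-85,-140,0)),("top",(68,514),tb,(-85,140,0)),
     ("top",(376,377),tb,(0,0,-2)),("top",(209,412),tb,(-25,75,10)),("top",(528,459),tb,(-25,-75,10)),
     ("scene",(262,415),sb,(145,140,0)),("scene",(665,453),sb,(-85,140,0)),("scene",(30,55),sb,(145,-140,0)),
     ("scene",(373,160),sb,(-25,-75,8)),("scene",(514,340),sb,(-25,75,8))],[.45,0,0],.075,np.pi/6)
    t=(325,175,8); s=(175,130,10)
    print("bar"); fit([("top",(90,105),t,(100,18,18)),("top",(161,95),t,(100,-18,18)),("top",(253,492),t,(-100,-18,18)),("top",(180,505),t,(-100,18,18)),
     ("top",(169,301),t,(0,0,18)),("scene",(85,298),s,(100,-18,18)),("scene",(153,335),s,(100,18,18)),("scene",(564,105),s,(-100,18,18)),("scene",(497,70),s,(-100,-18,18)),("scene",(153,374),s,(100,18,0)),("scene",(564,147),s,(-100,18,0)),("scene",(328,192),s,(0,0,18))],[.4,-.3,0.1],0)
    t=(145,165,8); s=(295,220,6)
    print("block"); fit([("top",(85,130),t,(90,30,76)),("top",(203,116),t,(90,-30,76)),("top",(135,500),t,(-90,30,76)),("top",(255,487),t,(-90,-30,76)),
     ("top",(124,157),t,(60,0,131)),("top",(142,283),t,(0,0,131)),("top",(166,420),t,(-60,0,114)),
     ("scene",(75,313),s,(90,-30,76)),("scene",(185,390),s,(90,30,76)),("scene",(441,160),s,(-90,30,76)),
     ("scene",(187,218),s,(60,0,131)),("scene",(278,141),s,(0,0,131)),("scene",(358,95),s,(-60,0,114)),("scene",(167,512),s,(90,30,0)),("scene",(414,275),s,(-90,30,0))],[.4,.3,0.1],0)
E
python3 fit.py
```

```text
panel
('top',) [ 0.5667  0.0196 -0.0966] rms px 0.51
('scene',) [ 0.5666  0.0203 -0.1008] rms px 0.4
('top', 'scene') [ 0.5666  0.0199 -0.0993] rms px 0.47
[[-0.7, -0.2], [0.4, 0.8], [0.9, -0.7], [-0.7, -0.5], [-0.1, 0.2], [-0.1, 0.4], [-0.2, 0.0], [0.0, -0.3], [0.8, -0.1], [-0.5, -0.7], [-0.1, 0.2], [-0.2, 0.2]]
bar
('top',) [ 0.4786 -0.3442  0.2233] rms px 0.36
('scene',) [ 0.4781 -0.3448  0.2417] rms px 0.3
('top', 'scene') [ 0.4784 -0.3443  0.2322] rms px 0.36
[[-0.3, -0.0], [-0.2, -0.5], [0.3, 0.5], [0.2, 0.7], [0.2, -0.3], [-0.5, -0.3], [-0.6, 0.2], [0.2, -0.1], [0.2, -0.2], [-0.1, 0.6], [0.4, -0.2], [0.2, 0.5]]
block
('top',) [0.4738 0.3355 0.2133] rms px 0.46
('scene',) [0.4744 0.338  0.2117] rms px 0.43
('top', 'scene') [0.474  0.3371 0.2136] rms px 0.53
[[-1.1, 0.1], [-0.1, -0.8], [-1.3, 0.9], [-0.3, -0.2], [-0.2, -0.3], [-0.4, 0.0], [-0.3, -0.1], [-1.2, -0.3], [0.1, 0.6], [0.2, -0.9], [-0.2, -0.0], [-0.1, -0.4], [-0.2, -0.4], [-0.1, -0.3], [0.1, -0.5]]
```

```bash
cat >> h.py <<'E'
from scipy.spatial.transform import Rotation as Rot
HOLE=np.array([.5666,.0199,.075]); PYAW=-.0993
PR=Rot.from_euler('ZY',[PYAW,-np.pi/6]).as_matrix()
def pan(p): return HOLE+PR@np.array(p)
def topan(w): return PR.T@(np.array(w)-HOLE)
def down(yawdeg): return Rot.from_euler('ZX',[yawdeg,180],degrees=True)
def ontopanel(jaw): # jaw 'x' or 'y'
    x,z=PR[:,0],-PR[:,2]
    if jaw=='y': x=PR[:,1]
    return Rot.from_matrix(np.c_[x,np.cross(z,x),z])
def cur():
    o=ctrl.get_obs(); return np.array(o['ee_pos']),Rot.from_euler('xyz',o['eef_rot']),o
def delta(p,R):
    c,Rc,o=cur()
    print('t %.2f'%o['time_s'],'pos',c.round(4),'F',np.round(o['force'],1),'M',np.round(o['moment'],2),'w %.4f'%o['grip_width'],'q',np.round(np.degrees(o['qpos'])))
    print('shift mm in current tool axes',(Rc.inv().apply(p-c)*1000).round(1),' in target axes',(R.inv().apply(p-c)*1000).round(1),'turn deg',np.degrees((Rc.inv()*R).as_rotvec()).round(2))
E
python3 - <<'E'
from h import *
for n,u,z in (("cup",(480,380),.08),("sponge",(602,315),.035),("paint",(521,240),.07),("tape",(314,378),.01),("glue",(277,232),.1)):
    print(n,onz("top",[(u[0]*.64,u[1]*.64)],z).round(3))
bar=np.array([.4784,-.3443,.12]); delta(bar,down(-76.7))
E
```

```text
cup [[ 0.347 -0.192  0.08 ]]
sponge [[ 0.521 -0.493  0.035]]
paint [[ 0.692 -0.287  0.07 ]]
tape [[0.342 0.202 0.01 ]]
glue [[0.679 0.304 0.1  ]]
t 0.20 pos [ 0.1418 -0.5313  0.2221] F [ 0.2 -0.3  0.2] M [-0.02  0.01 -0.01] w 0.0941 q [-79.  17.  87.  -0.  76.  -4.]
shift mm in current tool axes [ -93.8 -373.4  102.2]  in target axes [-104.5 -370.6  102.1] turn deg [-0.    0.04  1.64]
```

>>> {"api": "drive_tool", "payload": {
  "increments": [
    [[0, 0, 1.6], [0, 0, 0], 1],
    [[0, 0, 0], [-10.5, -37, 2], 1],
    [[0, 0, 0], [-10.5, -37, 10], 1],
    [[0, 0, 0], [-10.5, -37, 10], 1],
    [[0, 0, 0], [-10.5, -37, 10], 1],
    [[0, 0, 0], [-10.5, -37, 10], 1],
    [[0, 0, 0], [-10.5, -37, 10], 1],
    [[0, 0, 0], [-10.5, -37, 10], 1],
    [[0, 0, 0], [-10.5, -37, 20], 1],
    [[0, 0, 0], [-10.5, -37, 20], 1],
    [[0, 0, 0], [-10, -37.6, 0], 1],
    [[0, 0, 0], [0, 0, 0], 1]
  ],
  "squeeze": 20
}}

```text
time_s: 1.7
ee_pos: [0.4798, -0.3429, 0.12]
eef_rot: [3.141, 0.0, -1.336]
force: [-0.7, -0.0, -0.2]
grip_width: 0.0941
```

Run:
```python
from h import *
delta(np.array([.4784,-.3443,.019]),down(-76.7))
```

```text
t 1.70 pos [ 0.4798 -0.3429  0.12  ] F [-0.7 -0.  -0.2] M [-0.05  0.04  0.02] w 0.0941 q [-39.  28.  87.   0.  66.  37.]
shift mm in current tool axes [  1.1   1.6 101. ]  in target axes [  1.1   1.6 101. ] turn deg [0.01 0.02 0.14]
```

>>> {"api": "drive_tool", "payload": {
  "increments": [
    [[0, 0, 0], [1, 1.6, 30], 1],
    [[0, 0, 0], [0, 0, 35], 1],
    [[0, 0, 0], [0, 0, 26], 1],
    [[0, 0, 0], [0, 0, 10], 1],
    [[0, 0, 0], [0, 0, 0], 0.2],
    [[0, 0, 0], [0, 0, 0], 0],
    [[0, 0, 0], [0, 0, 0], 0],
    [[0, 0, 0], [0, 0, 0], 0],
    [[0, 0, 0], [0, 0, 0], 0]
  ],
  "squeeze": 30
}}

```text
time_s: 2.82
ee_pos: [0.477, -0.3456, 0.0196]
eef_rot: [-3.141, -0.0, -1.338]
force: [-0.3, -0.6, -0.2]
grip_width: 0.0473
```

Run:
```python
from h import *
delta(np.array([.4784,-.3443,.25]),down(-5.7))
```

```text
t 2.83 pos [ 0.477  -0.3456  0.0196] F [-0.3 -0.6 -0.2] M [-0.02 -0.04  0.  ] w 0.0473 q [-39.  36.  90.  -0.  55.  37.]
shift mm in current tool axes [  -0.9   -1.7 -230.4]  in target axes [   1.2   -1.4 -230.4] turn deg [ 0.000e+00 -2.000e-02 -7.095e+01]
```

>>> {"api": "drive_tool", "payload": {
  "increments": [
    [[0, 0, 0], [0, 0, 0], 0],
    [[0, 0, 0], [0, 0, 0], 0],
    [[0, 0, 0], [0, 0, 0], 0],
    [[0, 0, 0], [0, 0, -5], 0],
    [[0, 0, 0], [0, 0, -15], 0],
    [[0, 0, 0], [0, 0, -30], 0],
    [[0, 0, 0], [0, 0, -30], 0],
    [[0, 0, 0], [0, 0, -40], 0],
    [[0, 0, 0], [0, 0, -40], 0],
    [[0, 0, 0], [0, 0, -40], 0],
    [[0, 0, 0], [0, 0, -30], 0],
    [[0, 0, 0], [0, 0, 0], 0]
  ],
  "squeeze": 35
}}

```text
time_s: 4.32
ee_pos: [0.4774, -0.3459, 0.2525]
eef_rot: [-3.139, -0.004, -1.338]
force: [-0.6, -0.3, -1.7]
grip_width: 0.0356
```

Run:
```python
from h import *
# target: hover 60 mm off the board; TCP panel z=17 when seated; panel x=+10
for j in (60,):
    delta(pan([.012,0,.017+.060]),ontopanel('x'))
crop(ctrl.camera("scene"),"pics/s_held.png",120,40,200,150,4)
```

```text
t 4.33 pos [ 0.4774 -0.3459  0.2525] F [-0.6 -0.3 -1.7] M [ 0.04 -0.01 -0.01] w 0.0356 q [-39.  21.  78.   0.  81.  37.]
shift mm in current tool axes [-344.9 -144.3  103.9]  in target axes [ -31.3 -372.8  103. ] turn deg [ 18.54  25.73 -69.24]
```

View pics/s_held.png

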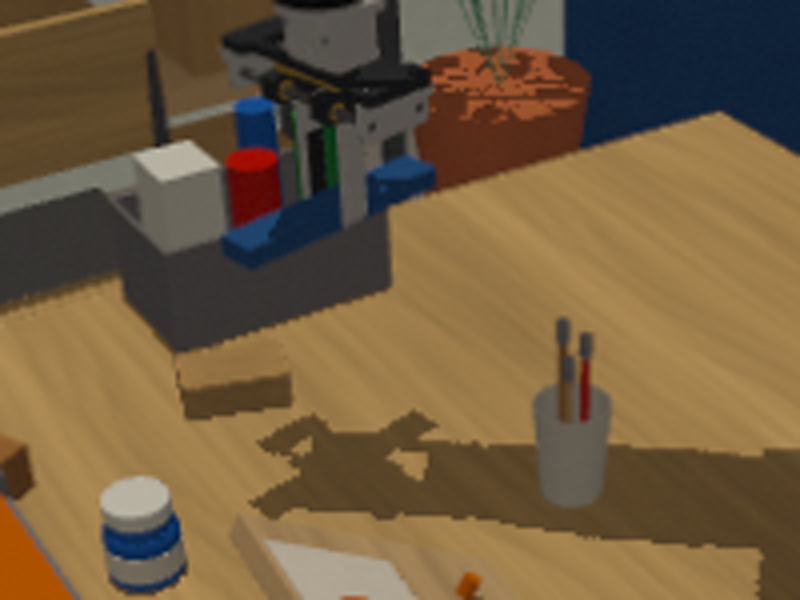

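>>> {"api": "drive_tool", "payload": {
  "increments": [
    [[0, 0, -5], [0, 0, 0], 0],
    [[0, 0, -9], [0, 0, 0], 0],
    [[0, 0, -9], [0, 0, 0], 0],
    [[0, 0, -9], [0, 0, 0], 0],
    [[0, 0, -9], [0, 0, 0], 0],
    [[0, 0, -9], [0, 0, 0], 0],
    [[0, 0, -9], [0, 0, 0], 0],
    [[0, 0, -8], [0, 0, 0], 0],
    [[0, 0, -4], [0, 0, 0], 0],
    [[0, 6, 0], [0, 0, 0], 0],
    [[0, 8, 0], [0, 0, 0], 0],
    [[0, 8, 0], [0, 0, 0], 0],
    [[0, 8, 0], [0, 0, 0], 0],
    [[0, 0, 0], [0, -20, 0], 0],
    [[0, 0, 0], [-3, -40, 0], 0],
    [[0, 0, 0], [-3, -40, 0], 0],
    [[0, 0, 0], [-3, -40, 0], 0],
    [[0, 0, 0], [-3, -40, 0], 0],
    [[0, 0, 0], [0, -20, 0], 0]
  ]
}}

```text
time_s: 6.75
ee_pos: [0.4861, -0.1428, 0.243]
eef_rot: [3.141, -0.521, -0.097]
force: [0.8, -0.0, -1.6]
grip_width: 0.0355
```

Run:
```python
from h import *
delta(pan([.012,0,.017+.060]),ontopanel('x'))
```

```text
t 6.75 pos [ 0.4861 -0.1428  0.243 ] F [ 0.8 -0.  -1.6] M [-0.02  0.25 -0.03] w 0.0355 q [-25.  -4. 113.  14.  44. -28.]
shift mm in current tool axes [ -15.9 -169.8  100.7]  in target axes [ -16.6 -169.9  100.5] turn deg [-0.06  0.14  0.13]
```

>>> {"api": "drive_tool", "payload": {
  "increments": [
    [[0, 0, 0], [-3, -34, 0], 0],
    [[0, 0, 0], [-3, -34, 0], 0],
    [[0, 0, 0], [-3, -34, 0], 0],
    [[0, 0, 0], [-3, -34, 0], 0],
    [[0, 0, 0], [-3, -28, 20], 0],
    [[0, 0, 0], [0, -5, 40], 0],
    [[0, 0, 0], [0, 0, 40], 0],
    [[0, 0, 0], [0, 0, 0], 0],
    [[0, 0, 0], [0, 0, 0], 0]
  ]
}}

```text
time_s: 7.88
ee_pos: [0.5396, 0.0195, 0.1503]
eef_rot: [3.141, -0.524, -0.098]
force: [0.0, 0.7, -0.8]
grip_width: 0.0357
```

Run:
```python
from h import *
delta(pan([.012,0,.017+.020]),ontopanel('x'))
crop(ctrl.camera("scene"),"pics/s_hov.png",175,100,130,140,4)
crop(ctrl.camera("top"),"pics/t_hov.png",205,135,100,80,8)
```

```text
t 7.88 pos [0.5396 0.0195 0.1503] F [ 0.   0.7 -0.8] M [ 0.04  0.23 -0.05] w 0.0357 q [ -1.   7. 115.  -5.  28.   9.]
shift mm in current tool axes [-2.5 -3.1 41.6]  in target axes [-2.5 -3.1 41.6] turn deg [-0.01 -0.01  0.06]
```

View pics/s_hov.png

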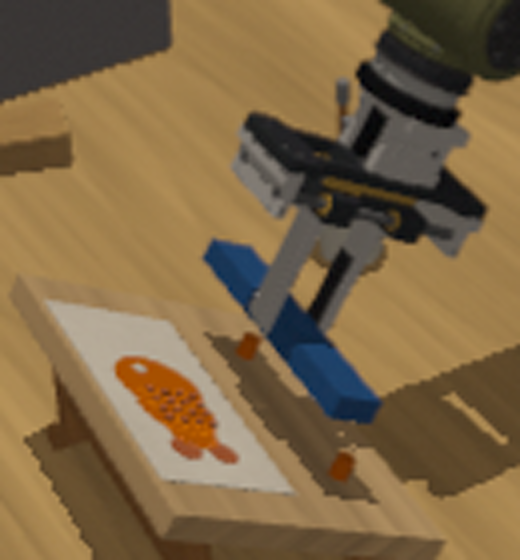

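View pics/t_hov.png

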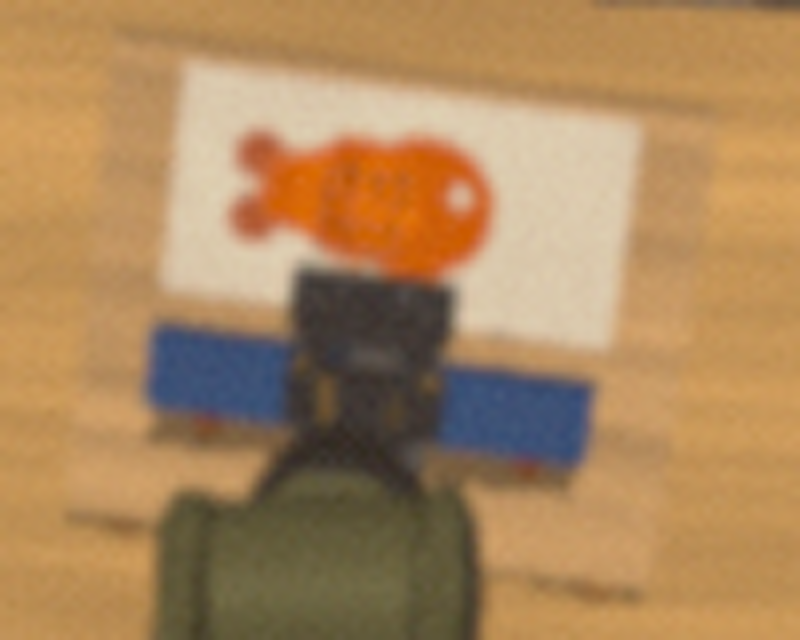

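>>> {"api": "drive_tool", "payload": {
  "increments": [
    [[0, 0, 0], [-2, -2, 20], 0],
    [[0, 0, 0], [0, 0, 22], 0],
    [[0, 0, 0], [0, 0, 8], 0],
    [[0, 0, 0], [0, 0, 3], 0],
    [[0, 0, 0], [0, 0, 2], 0],
    [[0, 0, 0], [0, 0, 2], 0],
    [[0, 0, 0], [0, 0, 0], 0]
  ]
}}

```text
time_s: 8.85
ee_pos: [0.5667, 0.0184, 0.0992]
eef_rot: [-3.142, -0.524, -0.099]
force: [0.1, -0.2, -0.3]
grip_width: 0.036
```

Run:
```python
from h import *
delta(pan([.012,0,.0196]),ontopanel('x'))
```

```text
t 8.85 pos [0.5667 0.0184 0.0992] F [ 0.1 -0.2 -0.3] M [-0.04  0.23 -0.03] w 0.0360 q [ -1.  16. 113.  -7.  22.  10.]
shift mm in current tool axes [-0.3 -1.5  1.2]  in target axes [-0.3 -1.5  1.2] turn deg [-0.02 -0.01  0.02]
```

>>> {"api": "drive_tool", "payload": {
  "increments": [
    [[0, 0, 0], [0, 0, 1], 0],
    [[0, 0, 0], [0, 0, 1], 0],
    [[0, 0, 0], [0, 0, 0], 0]
  ]
}}

```text
time_s: 9.22
ee_pos: [0.5675, 0.0183, 0.0976]
eef_rot: [3.142, -0.524, -0.099]
force: [-8.6, 1.7, 7.8]
grip_width: 0.0356
```

Run:
```python
from h import *
delta(pan([.002,0,.0196]),ontopanel('x'))
```

```text
t 9.22 pos [0.5675 0.0183 0.0976] F [-8.6  1.7  7.8] M [-0.03  0.77 -0.09] w 0.0356 q [ -1.  16. 113.  -7.  22.  10.]
shift mm in current tool axes [-10.3  -1.5  -0.5]  in target axes [-10.3  -1.5  -0.5] turn deg [-0.01 -0.    0.03]
```

>>> {"api": "drive_tool", "payload": {
  "increments": [
    [[0, 0, 0], [-2, 0, -0.5], 0],
    [[0, 0, 0], [-3, 0, 0], 0],
    [[0, 0, 0], [-3, 0, 0], 0],
    [[0, 0, 0], [-1, 0, 0], 0],
    [[0, 0, 0], [0, 0, 0], 0]
  ]
}}

```text
time_s: 9.85
ee_pos: [0.5595, 0.0191, 0.0931]
eef_rot: [3.142, -0.523, -0.099]
force: [-0.4, 0.3, -0.5]
grip_width: 0.0358
```

Run:
```python
from h import *
delta(pan([0,0,.0196]),ontopanel('x'))
```

```text
t 9.85 pos [0.5595 0.0191 0.0931] F [-0.4  0.3 -0.5] M [-0.02  0.26 -0.02] w 0.0358 q [ -1.  16. 114.  -7.  21.  11.]
shift mm in current tool axes [-3.  -1.5 -0.5]  in target axes [-3.  -1.5 -0.5] turn deg [-0.01  0.02  0.03]
```

>>> {"api": "drive_tool", "payload": {
  "increments": [
    [[0, 0, 0], [-1, 0, 0], 0],
    [[0, 0, 0], [-1, 0, 0], 0],
    [[0, 0, 0], [0, 0, 0], 0]
  ]
}}

```text
time_s: 10.22
ee_pos: [0.5579, 0.0193, 0.0921]
eef_rot: [-3.142, -0.524, -0.099]
force: [0.4, -0.3, -1.6]
grip_width: 0.0355
```

>>> {"api": "drive_tool", "payload": {
  "increments": [
    [[0, 0, 0], [-1, 0, 0], 0],
    [[0, 0, 0], [0, 0, 0], 0]
  ]
}}

```text
time_s: 10.48
ee_pos: [0.5574, 0.0194, 0.092]
eef_rot: [-3.142, -0.525, -0.099]
force: [3.2, 0.7, -1.5]
grip_width: 0.0356
```

>>> {"api": "drive_tool", "payload": {
  "increments": [
    [[0, 0, 0], [-1, 0, 0], 0],
    [[0, 0, 0], [0, 0, 0], 0]
  ]
}}

```text
time_s: 10.72
ee_pos: [0.5572, 0.0193, 0.092]
eef_rot: [-3.141, -0.526, -0.099]
force: [6.8, -1.7, -1.2]
grip_width: 0.0353
```

Run:
```python
from h import *
delta(pan([0,0,.0196]),ontopanel('x'))
```

```text
t 10.72 pos [0.5572 0.0193 0.092 ] F [ 6.8 -1.7 -1.2] M [-0.25 -1.1  -0.03] w 0.0353 q [ -1.  15. 114.  -7.  20.  11.]
shift mm in current tool axes [-0.5 -1.5 -0.2]  in target axes [-0.5 -1.5 -0.2] turn deg [-0.03 -0.17  0.03]
```

>>> {"api": "drive_tool", "payload": {
  "increments": [
    [[0, 0, 0], [-1, 0, 0], 0],
    [[0, 0, 0], [0, 0, 0], 0.52],
    [[0, 0, 0], [0, 0, 0], 0.52],
    [[0, 0, 0], [0, 0, 0], 0.52],
    [[0, 0, 0], [0, 0, 0], 0.52],
    [[0, 0, 0], [0, 0, 0], 0.52]
  ]
}}

```text
time_s: 11.48
ee_pos: [0.5553, 0.0195, 0.0906]
eef_rot: [3.142, -0.523, -0.099]
force: [-0.2, -0.2, -0.0]
grip_width: 0.0486
```

Run:
```python
from h import *
delta(pan([0,0,.0196]),ontopanel('x'))
crop(ctrl.camera("scene"),"pics/s_rel.png",175,130,120,115,6)
```

```text
t 11.47 pos [0.5553 0.0195 0.0906] F [-0.2 -0.2 -0. ] M [ 0.02  0.14 -0.  ] w 0.0486 q [ -1.  15. 115.  -7.  20.  11.]
shift mm in current tool axes [ 1.9 -1.5 -0.5]  in target axes [ 1.9 -1.5 -0.5] turn deg [-0.02  0.01  0.03]
```

View pics/s_rel.png

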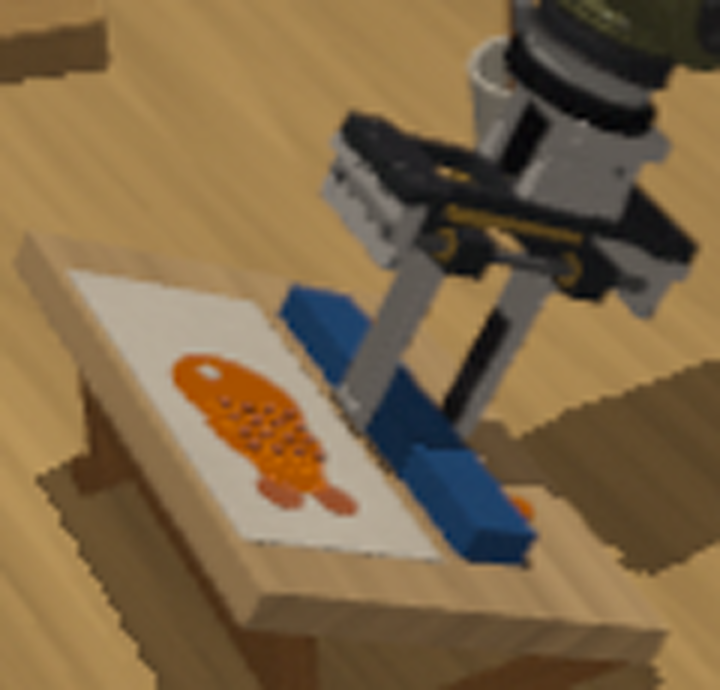

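The bar is released, flat on the board and against the left stud at about (518,505). I'll nudge its upper edge at the middle to seat it on both studs.

>>> {"api": "drive_tool", "payload": {
  "increments": [
    [[0, 0, 0], [-3, 0, 0], 0.52],
    [[0, 0, 0], [-1, 0, 0], 0.52],
    [[0, 0, 0], [-1, 0, 0], 0.52],
    [[0, 0, 0], [0, 0, 0], 0.52]
  ]
}}

```text
time_s: 12.02
ee_pos: [0.5517, 0.0199, 0.0888]
eef_rot: [-3.141, -0.526, -0.099]
force: [5.1, -1.6, 2.0]
grip_width: 0.049
```

>>> {"api": "drive_tool", "payload": {
  "increments": [
    [[0, 0, 0], [-1, 0, 0], 0.52],
    [[0, 0, 0], [0, 0, 0], 0.52]
  ]
}}

```text
time_s: 12.28
ee_pos: [0.5515, 0.0199, 0.0889]
eef_rot: [-3.141, -0.527, -0.099]
force: [8.6, -2.2, 2.3]
grip_width: 0.0491
```

>>> {"api": "drive_tool", "payload": {
  "increments": [
    [[0, 0, 0], [3, 0, 0], 0.52],
    [[0, 0, 0], [3, 0, 0], 0.6],
    [[0, 0, 0], [1, 0, -10], 0.7],
    [[0, 0, 0], [0, 0, -30], 0.8],
    [[0, 0, 0], [0, 0, -40], 1],
    [[0, 0, 0], [0, 0, -50], 1],
    [[0, 0, 0], [0, 0, -50], 1],
    [[0, 0, 0], [0, 0, 0], 1]
  ]
}}

```text
time_s: 13.28
ee_pos: [0.4664, 0.0286, 0.2508]
eef_rot: [-3.141, -0.53, -0.099]
force: [0.9, -0.4, 0.1]
grip_width: 0.0938
```

Run:
```python
from h import *
pin=np.array([.474,.3371,0])+Rot.from_euler('z',.2136).apply([-.06,0,0]); print(pin)
delta(np.array([pin[0],pin[1],.20]),down(102.2))
s=ctrl.camera("scene");crop(s,"pics/s_b1.png",175,160,120,105,6)
t=ctrl.camera("top");crop(t,"pics/t_b1.png",205,135,100,80,8)
```

```text
[0.41536355 0.32438123 0.        ]
t 13.28 pos [0.4664 0.0286 0.2508] F [ 0.9 -0.4  0.1] M [-0.03  0.13 -0.06] w 0.0938 q [  1. -10. 117.  -5.  43.   9.]
shift mm in current tool axes [ -94.7 -289.3    3.7]  in target axes [299.9  12.6  50.8] turn deg [  28.45  -20.8  -104.97]
```

View pics/s_b1.png

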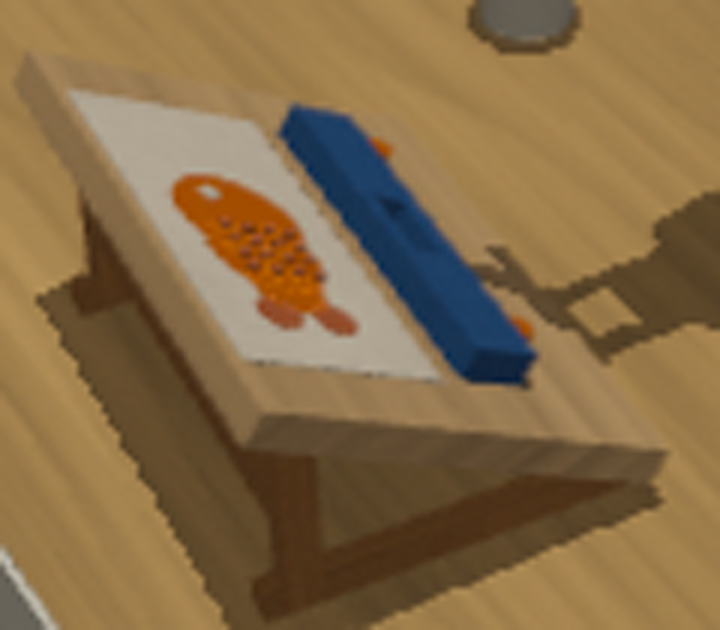

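View pics/t_b1.png

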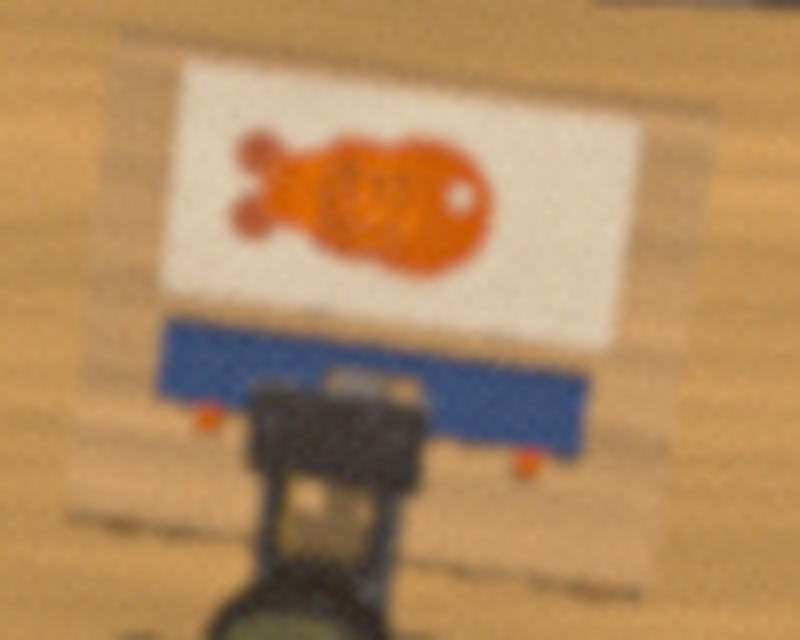

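>>> {"api": "drive_tool", "payload": {
  "increments": [
    [[0, -6, 0], [0, 0, 0], 1],
    [[0, -8.4, 0], [0, 0, 0], 1],
    [[0, -8, 0], [0, 0, 0], 1],
    [[0, -8, 0], [0, 0, 0], 1],
    [[0, 0, -6], [0, 0, 0], 1],
    [[0, 0, -9.9], [0, 0, 0], 1],
    [[0, 0, -10], [0, 0, 0], 1],
    [[0, 0, -10], [0, 0, 0], 1],
    [[0, 0, -10], [0, 0, 0], 1],
    [[0, 0, -10], [0, 0, 0], 1],
    [[0, 0, -10], [0, 0, 0], 1],
    [[0, 0, -10], [0, 0, 0], 1],
    [[0, 0, -10], [0, 0, 0], 1],
    [[0, 0, -10], [0, 0, 0], 1],
    [[0, 0, -8], [0, 0, 0], 1],
    [[0, 0, -4], [0, 0, 0], 1],
    [[0, 0, 0], [20, 0, 0], 1],
    [[0, 0, 0], [35, 0, 0], 1],
    [[0, 0, 0], [35, 0, 0], 1],
    [[0, 0, 0], [35, 0, 0], 1]
  ]
}}

```text
time_s: 15.88
ee_pos: [0.4397, 0.1514, 0.2455]
eef_rot: [-3.132, -0.002, 1.784]
force: [0.5, 0.1, -0.3]
grip_width: 0.0937
```

>>> {"api": "drive_tool", "payload": {
  "increments": [
    [[0, 0, 0], [35, 0, 0], 1],
    [[0, 0, 0], [35, 0, 0], 1],
    [[0, 0, 0], [35, 4, 0], 1],
    [[0, 0, 0], [30, 4, 0], 1],
    [[0, 0, 0], [15, 0, 0], 1],
    [[0, 0, 0], [10, 0, 0], 1],
    [[0, 0, 0], [0, 0, 0], 1],
    [[0, 0, 0], [0, 0, 0], 1]
  ]
}}

```text
time_s: 16.88
ee_pos: [0.4142, 0.3079, 0.2476]
eef_rot: [-3.135, -0.002, 1.784]
force: [-0.4, -0.1, -0.0]
grip_width: 0.0932
```

Run:
```python
from h import *
delta(np.array([.4154,.3244,.20]),down(102.2))
I=np.load("im0.npz")
# refine knob centre from colour in both first images
for n,k in(("top","t"),("scene","s")):
    im=I[k].astype(int); m=((im[...,1]>im[...,0]+30)&(im[...,1]>im[...,2]+20)).astype(np.uint8)
    ex=proj(n,[[.4154,.3244,.095]])[0]
    _,l,st,c=cv2.connectedComponentsWithStats(m)
    i=min(range(1,len(c)),key=lambda i:np.hypot(*(c[i]-ex))); print(n,ex,c[i],st[i])
    th=np.linspace(0,2*np.pi,60)
    # model silhouette centroid
    def cen(x,y):
        P=np.array([[x+.013*np.cos(a),y+.013*np.sin(a),z] for a in th for z in(.076,.114)])
        h=cv2.convexHull(proj(n,P).astype(np.float32)); M=cv2.moments(h); return np.array([M['m10']/M['m00'],M['m01']/M['m00']]),M['m00']
    from scipy.optimize import fsolve
    print(fsolve(lambda p:cen(*p)[0]-c[i],[.4154,.3244]),cen(.4154,.3244)[1])
```

```text
t 16.88 pos [0.4142 0.3079 0.2476] F [-0.4 -0.1 -0. ] M [-0.   -0.19 -0.05] w 0.0932 q [ 32.  12.  90.   0.  78. -70.]
shift mm in current tool axes [15.8  4.9 47.6]  in target axes [15.9  4.6 47.6] turn deg [-0.38 -0.12  0.01]
top [166.04336169 217.80248963] [165.24324324 217.08108108] [162 214   7   7  37]
[0.41779114 0.32735642] 58.03164700209163
scene [353.02964939 240.32556372] [353.6        240.08571429] [349 232  11  17 140]
[0.41378418 0.32469125] 169.3266535869334<stdin>:16: RuntimeWarning: The iteration is not making good progress, as measured by the 
 improvement from the last ten iterations.
```

>>> {"api": "drive_tool", "payload": {
  "increments": [
    [[-0.4, 0, 0], [8, 2.5, 20], 1],
    [[0, 0, 0], [8, 2, 20], 0.8],
    [[0, 0, 0], [0, 0, 5], 0.7],
    [[0, 0, 0], [0, 0, 0], 0.6]
  ]
}}

```text
time_s: 17.38
ee_pos: [0.4151, 0.3247, 0.203]
eef_rot: [3.141, -0.002, 1.784]
force: [-0.3, 0.5, -0.1]
grip_width: 0.0674
```

Run:
```python
from h import *
delta(np.array([.4154,.3246,.098]),down(102.2))
```

```text
t 17.38 pos [0.4151 0.3247 0.203 ] F [-0.3  0.5 -0.1] M [ 0.1  -0.1  -0.03] w 0.0674 q [ 34.  15.  92.   0.  72. -68.]
shift mm in current tool axes [ -0.4   0.2 105. ]  in target axes [ -0.2   0.3 105. ] turn deg [ 0.02 -0.12  0.02]
```

>>> {"api": "drive_tool", "payload": {
  "increments": [
    [[0, 0, 0], [0, 0, 25], 0.6],
    [[0, 0, 0], [0, 0, 40], 0.6],
    [[0, 0, 0], [0, 0, 30], 0.5],
    [[0, 0, 0], [0, 0, 10], 0.5],
    [[0, 0, 0], [0, 0, 0], 0],
    [[0, 0, 0], [0, 0, 0], 0],
    [[0, 0, 0], [0, 0, 0], 0],
    [[0, 0, 0], [0, 0, 0], 0],
    [[0, 0, 0], [0, 0, 0], 0]
  ],
  "squeeze": 10
}}

```text
time_s: 18.5
ee_pos: [0.4155, 0.3257, 0.0989]
eef_rot: [3.139, -0.003, 1.785]
force: [-0.3, -1.2, 7.1]
grip_width: 0.0259
```

>>> {"api": "drive_tool", "payload": {
  "increments": [
    [[0, 0, 0], [0, 0, 0], 0.4],
    [[0, 0, 0], [0, 0, 0], 0.4],
    [[0, 0, 0], [0, 0, 0], 0.4],
    [[0, 0, 5], [0, 0, 0], 0.4],
    [[0, 0, 10], [0, 0, 0], 0.4],
    [[0, 0, 10], [0, 0, 0], 0.4],
    [[0, 0, 10], [0, 0, 0], 0.4],
    [[0, 0, 10], [0, 0, 0], 0.4],
    [[0, 0, 10], [0, 0, 0], 0.4],
    [[0, 0, 10], [0, 0, 0], 0.4],
    [[0, 0, 10], [0, 0, 0], 0.4],
    [[0, 0, 10], [0, 0, 0], 0.4],
    [[0, 0, 5], [0, 0, 0], 0.4],
    [[0, 0, 0], [0, 0, 0], 0.4]
  ]
}}

```text
time_s: 20.25
ee_pos: [0.4148, 0.3254, 0.0976]
eef_rot: [-3.14, -0.0, 0.214]
force: [1.0, 1.4, -0.6]
grip_width: 0.0376
```

Run:
```python
from h import *
delta(np.array([.4155,.3257,.098]),down(12.2))
crop(ctrl.camera("scene"),"pics/s_p1.png",295,170,100,140,4)
```

```text
t 20.25 pos [0.4148 0.3254 0.0976] F [ 1.   1.4 -0.6] M [-0.05 -0.12 -0.01] w 0.0376 q [34. 22. 98.  0. 59. 22.]
shift mm in current tool axes [ 0.7 -0.2 -0.4]  in target axes [ 0.7 -0.2 -0.4] turn deg [-0.12 -0.01  0.08]
```

View pics/s_p1.png

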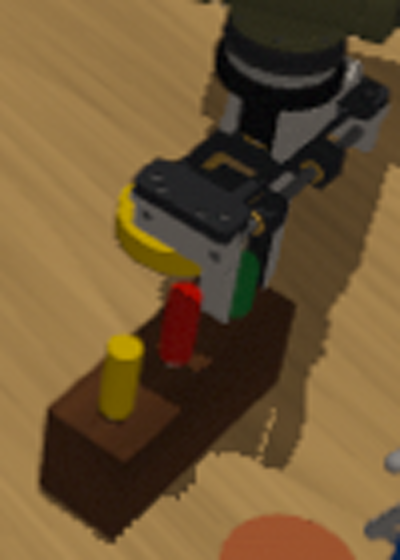

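>>> {"api": "drive_tool", "payload": {
  "increments": [
    [[0, 0, 0], [0, 0, 0], 0],
    [[0, 0, 0], [0, 0, 0], 0],
    [[0, 0, 0], [0, 0, 0], 0],
    [[0, 0, 0], [0, 0, 0], 0]
  ],
  "squeeze": 25
}}

```text
time_s: 20.8
ee_pos: [0.4149, 0.3254, 0.0976]
eef_rot: [-3.139, -0.0, 0.214]
force: [0.7, -0.6, -0.6]
grip_width: 0.0255
```

>>> {"api": "drive_tool", "payload": {
  "increments": [
    [[0, 0, 0], [0, 0, -5], 0],
    [[0, 0, 0], [0, 0, -20], 0],
    [[0, 0, 0], [0, 0, -30], 0],
    [[0, 0, 0], [0, 0, -35], 0],
    [[0, 0, 0], [0, 0, -35], 0],
    [[0, 0, 0], [0, 0, -25], 0],
    [[0, 0, 0], [0, 0, 0], 0]
  ]
}}

```text
time_s: 21.68
ee_pos: [0.4152, 0.3254, 0.2492]
eef_rot: [-3.138, -0.003, 0.214]
force: [-0.1, 0.1, -1.5]
grip_width: 0.0257
```

Run:
```python
from h import *
delta(pan([.0005,0,.018+.066+.020+.025]),ontopanel('x'))
crop(ctrl.camera("scene"),"pics/s_p2.png",295,130,100,150,4)
```

```text
t 21.68 pos [0.4152 0.3254 0.2492] F [-0.1  0.1 -1.5] M [-0.06 -0.15 -0.02] w 0.0257 q [34. 13. 89.  0. 78. 22.]
shift mm in current tool axes [ 22.  311.1  61.3]  in target axes [ 70.1 288.9 112.3] turn deg [-4.91 29.6  17.47]
```

View pics/s_p2.png

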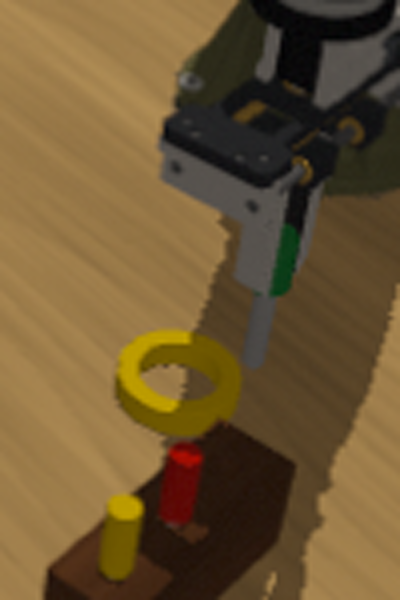

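>>> {"api": "drive_tool", "payload": {
  "increments": [
    [[0, 0, 6], [0, 0, 0], 0],
    [[0, 0, 8], [0, 0, 0], 0],
    [[0, 0, 4], [0, 0, 0], 0],
    [[0, 5, 0], [0, 0, 0], 0],
    [[0, 8, 0], [0, 0, 0], 0],
    [[0, 9, 0], [0, 0, 0], 0],
    [[0, 8, 0], [0, 0, 0], 0],
    [[0, 0, 0], [0, 20, 0], 0],
    [[0, 0, 0], [8, 35, 0], 0],
    [[0, 0, 0], [10, 35, 0], 0],
    [[0, 0, 0], [10, 35, 0], 0],
    [[0, 0, 0], [10, 35, 0], 0],
    [[0, 0, 0], [10, 35, 10], 0],
    [[0, 0, 0], [10, 35, 20], 0],
    [[0, 0, 0], [10, 35, 20], 0],
    [[0, 0, 0], [2, 20, 20], 0],
    [[0, 0, 0], [0, 4, 20], 0],
    [[0, 0, 0], [0, 0, 10], 0],
    [[0, 0, 0], [0, 0, 0], 0],
    [[0, 0, 0], [0, 0, 0], 0]
  ]
}}

```text
time_s: 24.22
ee_pos: [0.4959, 0.027, 0.1957]
eef_rot: [-3.139, -0.524, -0.101]
force: [-0.2, 0.8, -1.0]
grip_width: 0.026
```

Run:
```python
from h import *
delta(pan([.0005,0,.018+.066+.020+.010]),ontopanel('x'))
t=ctrl.camera("top");s=ctrl.camera("scene"); np.savez("im1.npz",t=t,s=s)
crop(s,"pics/s_p3.png",195,130,90,90,6)
crop(t,"pics/t_p3.png",205,135,100,80,8)
```

```text
t 24.23 pos [0.4959 0.027  0.1957] F [-0.2  0.8 -1. ] M [-0.04  0.26 -0.03] w 0.0260 q [  0.  -2. 118.  -5.  35.  10.]
shift mm in current tool axes [ 1.7  0.1 26.1]  in target axes [ 1.7  0.  26.1] turn deg [-0.1   0.   -0.09]
```

View pics/s_p3.png

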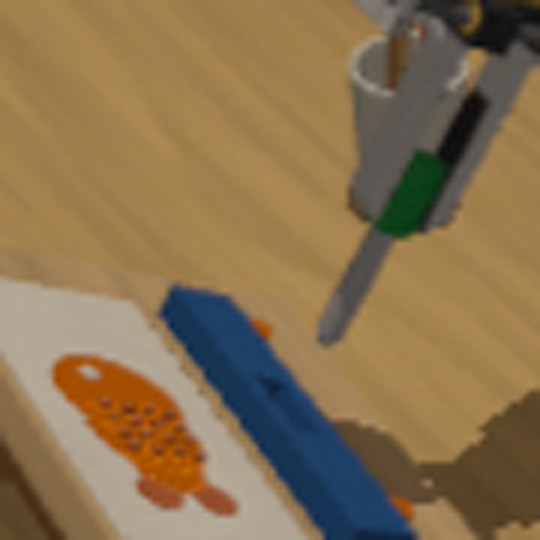

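View pics/t_p3.png

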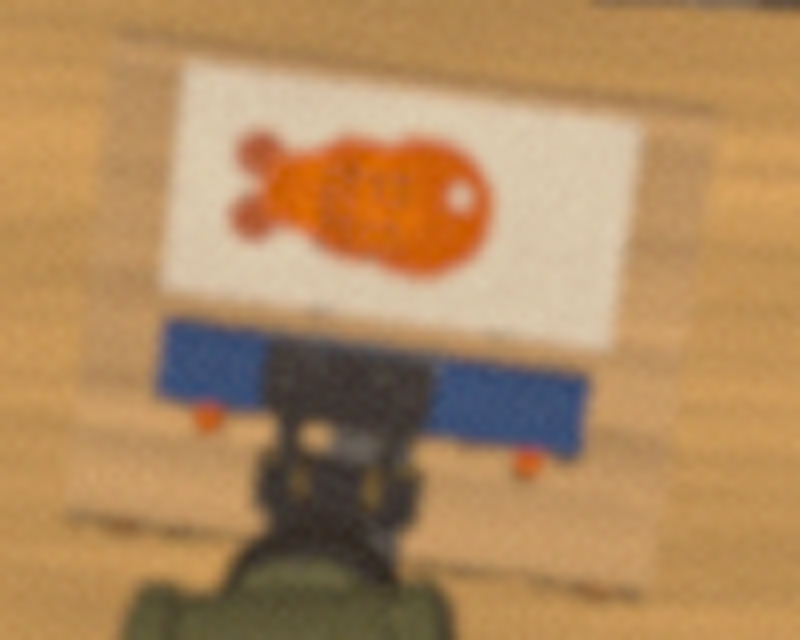

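Run:
```python
from h import *
c,R,o=cur()
P=[c+R.apply([0,0,z]) for z in(.0876,.0216,)]
tip=(195+(328+.5)/6-.5,130+(338+.5)/6-.5); print(proj("scene",P), 'obs tip',tip)
# hole in first images
I=np.load("im0.npz"); g=I['t'].mean(2); 
w=g[178:187,246:258]; b=np.median(w); m=np.clip(b-12-w,0,None); ys,xs=np.mgrid[178:187,246:258]
uv=(xs*m).sum()/m.sum(),(ys*m).sum()/m.sum()
print('hole top',uv,proj("top",[pan([.0005,0,0]),pan([.0005,.002,0]),pan([.0025,0,0])]))
def blob(n,k,P):
    im=I[k].astype(int); m=(im[...,0]>150 if n=='top' else im[...,0]>140)&(im[...,1]<im[...,0]*.55)&(im[...,2]<70)
    _,l,st,c=cv2.connectedComponentsWithStats(m.astype(np.uint8)); ex=proj(n,[P])[0]
    i=min(range(1,len(c)),key=lambda i:np.hypot(*(c[i]-ex))); return c[i],st[i][4]
th=np.linspace(0,6.283,40)
for n,k in(("top","t"),("scene","s")):
  for y in(.075,-.075):
    h=cv2.convexHull(proj(n,[pan([-.0245+.007*np.cos(a),y+.007*np.sin(a),z]) for a in th for z in(0,.016)]).astype(np.float32));M=cv2.moments(h)
    print(n,y,'model',M['m10']/M['m00'],M['m01']/M['m00'],M['m00'],'obs',*blob(n,k,pan([-.0245,y,.008])), 'px per 1mm y',(proj(n,[pan([0,.001,0])])-proj(n,[pan([0,0,0])]))[0])
```

```text
[[248.15597906 187.12624678]
 [258.57106187 167.62561456]] obs tip (249.25, 185.91666666666666)
hole top (np.float64(251.68617683686182), np.float64(182.07347447073477)) [[251.49367852 181.95042393]
 [250.96322923 181.87723366]
 [251.55708854 181.44077382]]
top 0.075 model 230.6669902625117 186.1772397673777 15.460367897176184 obs [230.83333333 186.16666667] 6 px per 1mm y [-0.26520669 -0.03659575]
top -0.075 model 270.4480073904581 191.69035839304365 15.409873102325946 obs [270.5 192. ] 6 px per 1mm y [-0.26520669 -0.03659575]
scene 0.075 model 259.87741127513505 216.4717002325169 34.62335833022371 obs [260.75 214.  ] 8 px per 1mm y [0.15311535 0.20287282]
scene -0.075 model 236.4728014728425 186.40019555582515 29.270930976606905 obs [237.4 184. ] 5 px per 1mm y [0.15311535 0.20287282]
```

>>> {"api": "drive_tool", "payload": {
  "increments": [
    [[0, 0, 0], [1.7, 0, 10], 0],
    [[0, 0, 0], [0, 0, 12], 0],
    [[0, 0, 0], [0, 0, 4], 0],
    [[0, 0, 0], [0, 0, 4], 0],
    [[0, 0, 0], [0, 0, 4], 0],
    [[0, 0, 0], [0, 0, 4], 0],
    [[0, 0, 0], [0, 0, 0], 0]
  ]
}}

```text
time_s: 25.2
ee_pos: [0.5163, 0.0245, 0.1631]
eef_rot: [-3.139, -0.523, -0.102]
force: [0.1, -0.5, -1.5]
grip_width: 0.0254
```

Run:
```python
from h import *
delta(pan([.0005,0,.018+.0216]),ontopanel('x'))
```

```text
t 25.20 pos [0.5163 0.0245 0.1631] F [ 0.1 -0.5 -1.5] M [0.01 0.29 0.  ] w 0.0254 q [  0.   3. 117.  -6.  30.  10.]
shift mm in current tool axes [ 0.2 -0.3 61.9]  in target axes [ 0.2 -0.4 61.9] turn deg [-0.07  0.04 -0.12]
```

>>> {"api": "drive_tool", "payload": {
  "increments": [
    [[0, 0, 0], [0, -0.3, 5], 0],
    [[0, 0, 0], [0, 0, 5], 0],
    [[0, 0, 0], [0, 0, 4], 0],
    [[0, 0, 0], [0, 0, 4], 0],
    [[0, 0, 0], [0, 0, 0], 0]
  ]
}}

```text
time_s: 25.82
ee_pos: [0.5253, 0.024, 0.1474]
eef_rot: [-3.139, -0.523, -0.102]
force: [-1.2, -0.4, -1.3]
grip_width: 0.0256
```

Run:
```python
from h import *
delta(pan([.0005,0,.018+.0216]),ontopanel('x'))
```

```text
t 25.82 pos [0.5253 0.024  0.1474] F [-1.2 -0.4 -1.3] M [-0.05  0.24  0.06] w 0.0256 q [ -0.   6. 117.  -6.  28.  10.]
shift mm in current tool axes [ 0.3  0.  43.8]  in target axes [ 0.3 -0.  43.8] turn deg [-0.07  0.05 -0.12]
```

Now the tip is about 4 mm past the hole's mouth, and the force is still low.

>>> {"api": "drive_tool", "payload": {
  "increments": [
    [[0, 0, 0], [0, 0, 4], 0],
    [[0, 0, 0], [0, 0, 4], 0],
    [[0, 0, 0], [0, 0, 4], 0],
    [[0, 0, 0], [0, 0, 0], 0]
  ]
}}

```text
time_s: 26.32
ee_pos: [0.5313, 0.0234, 0.137]
eef_rot: [-3.139, -0.523, -0.102]
force: [-0.8, -0.6, -1.7]
grip_width: 0.0256
```

>>> {"api": "drive_tool", "payload": {
  "increments": [
    [[0, 0, 0], [0, 0, 4], 0],
    [[0, 0, 0], [0, 0, 4], 0],
    [[0, 0, 0], [0, 0, 4], 0],
    [[0, 0, 0], [0, 0, 0], 0]
  ]
}}

```text
time_s: 26.82
ee_pos: [0.5372, 0.0228, 0.1266]
eef_rot: [-3.139, -0.523, -0.102]
force: [-0.2, -0.6, -1.5]
grip_width: 0.0256
```

Run:
```python
from h import *
delta(pan([.0005,0,.018+.0216]),ontopanel('x'))
```

```text
t 26.82 pos [0.5372 0.0228 0.1266] F [-0.2 -0.6 -1.5] M [-0.01  0.23 -0.02] w 0.0256 q [ -0.  10. 116.  -6.  25.  11.]
shift mm in current tool axes [ 0.3  0.  19.8]  in target axes [ 0.3 -0.  19.8] turn deg [-0.07  0.05 -0.12]
```

>>> {"api": "drive_tool", "payload": {
  "increments": [
    [[0, 0, 0], [0, 0, 5], 0],
    [[0, 0, 0], [0, 0, 5], 0],
    [[0, 0, 0], [0, 0, 4], 0],
    [[0, 0, 0], [0, 0, 3], 0],
    [[0, 0, 0], [0, 0, 2], 0],
    [[0, 0, 0], [0, 0, 0], 0]
  ]
}}

```text
time_s: 27.58
ee_pos: [0.5467, 0.0219, 0.1104]
eef_rot: [-3.139, -0.523, -0.102]
force: [-0.5, 0.3, -1.4]
grip_width: 0.0255
```

>>> {"api": "drive_tool", "payload": {
  "increments": [
    [[0, 0, 0], [0, 0, 1], 0],
    [[0, 0, 0], [0, 0, 0], 0]
  ]
}}

```text
time_s: 27.82
ee_pos: [0.5472, 0.0219, 0.1097]
eef_rot: [-3.139, -0.523, -0.102]
force: [-0.3, 0.1, -0.5]
grip_width: 0.0259
```

Run:
```python
from h import *
delta(pan([.0005,0,.018+.0216]),ontopanel('x'))
```

```text
t 27.82 pos [0.5472 0.0219 0.1097] F [-0.3  0.1 -0.5] M [-0.04  0.17 -0.01] w 0.0259 q [ -0.  12. 115.  -7.  23.  11.]
shift mm in current tool axes [0.  0.1 0.2]  in target axes [0.  0.1 0.2] turn deg [-0.07  0.01 -0.12]
```

>>> {"api": "drive_tool", "payload": {
  "increments": [
    [[0, 0, 0], [0, 0, 1], 0],
    [[0, 0, 0], [0, 0, 0], 0]
  ]
}}

```text
time_s: 28.08
ee_pos: [0.5476, 0.0219, 0.1092]
eef_rot: [-3.139, -0.523, -0.102]
force: [-8.9, 0.7, 7.8]
grip_width: 0.0257
```

>>> {"api": "drive_tool", "payload": {
  "increments": [
    [[0, 0, 0], [0, 0, 1], 0],
    [[0, 0, 0], [0, 0, 0], 0]
  ]
}}

```text
time_s: 28.32
ee_pos: [0.5479, 0.0219, 0.1089]
eef_rot: [-3.139, -0.524, -0.102]
force: [-21.1, 1.4, 21.6]
grip_width: 0.0255
```

Run:
```python
from h import *
delta(pan([.0005,0,.018+.0216]),ontopanel('x'))
crop(ctrl.camera("scene"),"pics/s_in.png",195,130,90,90,6)
```

```text
t 28.32 pos [0.5479 0.0219 0.1089] F [-21.1   1.4  21.6] M [-0.03  1.64 -0.09] w 0.0255 q [ -0.  13. 115.  -7.  22.  11.]
shift mm in current tool axes [-0.1  0.1 -0.8]  in target axes [-0.1  0.1 -0.8] turn deg [-0.07  0.   -0.11]
```

View pics/s_in.png

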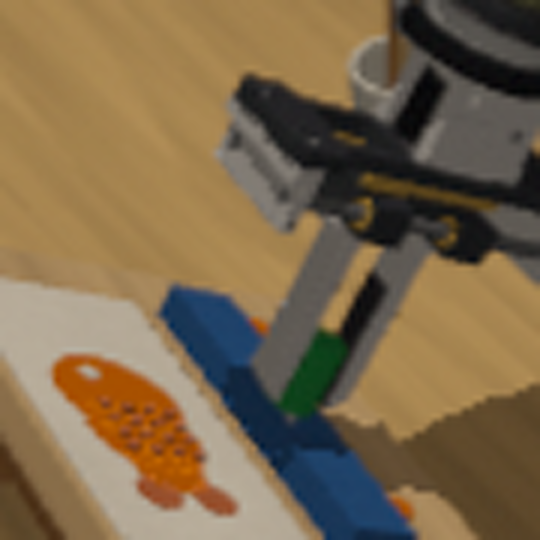

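The knob is down on the bar and the seating force is about 30 N. I'll ease off, release and retreat straight back.

>>> {"api": "drive_tool", "payload": {
  "increments": [
    [[0, 0, 0], [0, 0, -0.8], 0],
    [[0, 0, 0], [0, 0, 0], 0.5],
    [[0, 0, 0], [0, 0, 0], 0.6],
    [[0, 0, 0], [0, 0, 0], 0.6],
    [[0, 0, 0], [0, 0, 0], 0.6],
    [[0, 0, 0], [0, 0, -10], 0.7],
    [[0, 0, 0], [0, 0, -25], 0.8],
    [[0, 0, 0], [0, 0, -40], 1],
    [[0, 0, 0], [0, 0, -50], 1],
    [[0, 0, 0], [0, 0, -50], 1],
    [[0, 0, 0], [0, 0, -40], 1],
    [[0, 0, 0], [0, 0, 0], 1],
    [[0, 0, 0], [0, 0, 0], 1]
  ]
}}

```text
time_s: 30.0
ee_pos: [0.4407, 0.0322, 0.2942]
eef_rot: [-3.139, -0.523, -0.102]
force: [0.4, -0.2, 0.2]
grip_width: 0.0942
```

Run:
```python
from h import *
delta(pan([.0005,0,.018+.0216]),ontopanel('x'))
s=ctrl.camera("scene");t=ctrl.camera("top")
cv2.imwrite("pics/s_end.png",cv2.resize(s[:,:,::-1],(800,600),interpolation=cv2.INTER_CUBIC))
cv2.imwrite("pics/t_end.png",cv2.resize(t[:,:,::-1],(800,600),interpolation=cv2.INTER_CUBIC))
crop(s,"pics/s_end2.png",195,150,90,90,6)
print(proj("scene",[pan([0,0,.018]),pan([0,0,.056]),pan([-.0245,.075,.016]),pan([-.0245,-.075,.016])]))
```

```text
t 30.00 pos [0.4407 0.0322 0.2942] F [ 0.4 -0.2  0.2] M [0.01 0.17 0.01] w 0.0942 q [  1. -16. 116.  -4.  51.   9.]
shift mm in current tool axes [  0.6   0.  213.5]  in target axes [  0.5  -0.3 213.5] turn deg [-0.07  0.05 -0.12]
[[242.56149103 196.99668618]
 [248.39427676 186.08790563]
 [261.17153423 214.17865951]
 [237.6138627  184.21660966]]
```

View pics/s_end.png

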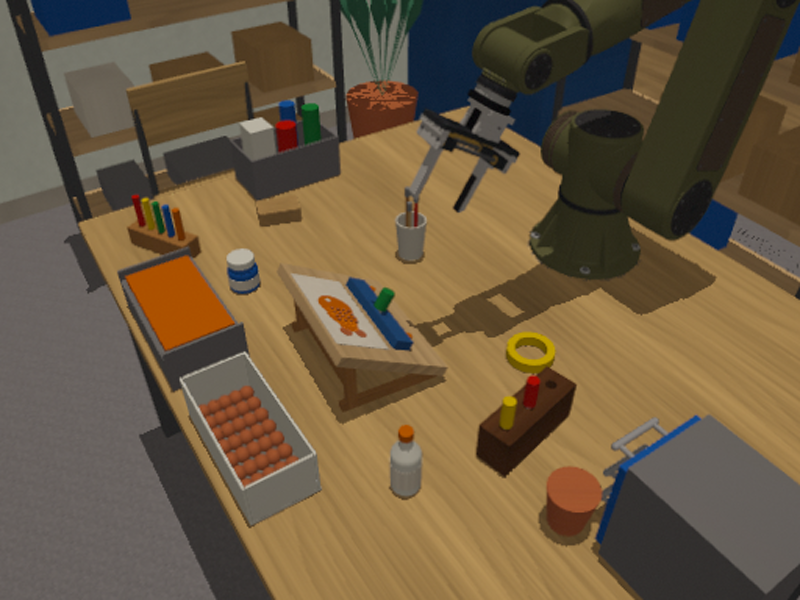

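View pics/t_end.png

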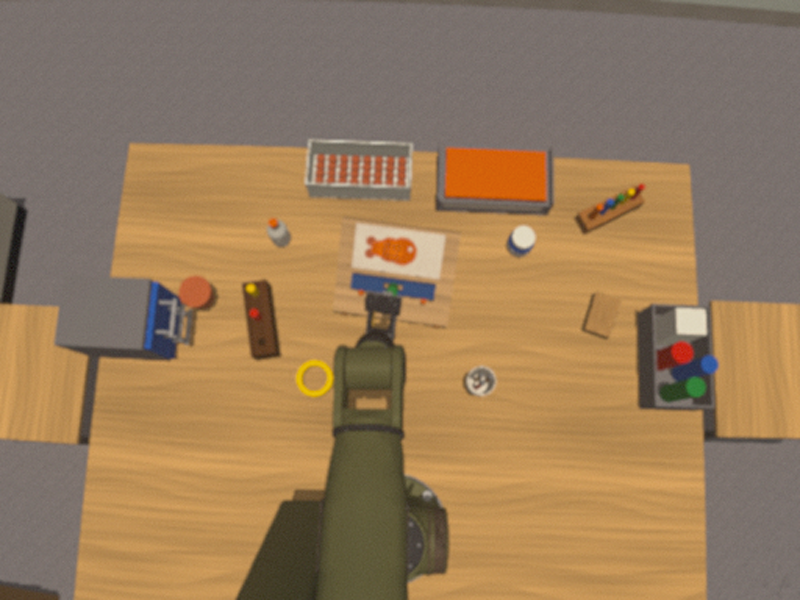

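View pics/s_end2.png

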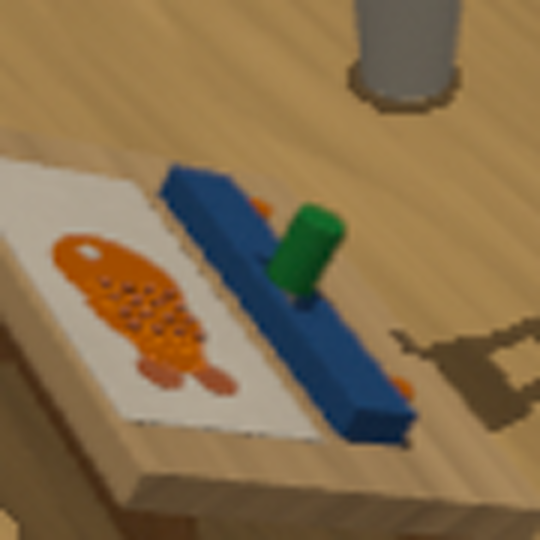

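Run:
```python
from h import *
s=ctrl.camera("scene"); im=cv2.resize(s,None,fx=4,fy=4,interpolation=cv2.INTER_CUBIC).astype(int)
m=((im[...,1]>im[...,0]+25)&(im[...,1]>im[...,2]+15)).astype(np.uint8)
_,l,st,c=cv2.connectedComponentsWithStats(m); ex=proj("scene",[pan([0,0,.037])])[0]
i=min((i for i in range(1,len(c)) if st[i][4]>200),key=lambda i:np.hypot(*(c[i]/4-ex)))
print('obs',(c[i]+.5)/4-.5,st[i]/4, st[i][4]/16)
th=np.linspace(0,6.283,60)
for dz in(0,.002,.004):
    q=proj("scene",[pan([.0005+.013*np.cos(a),.013*np.sin(a),.018+dz+z]) for a in th for z in(0,.038)]).astype(np.float32)
    M=cv2.moments(cv2.convexHull(q)); print(dz,M['m10']/M['m00'],M['m01']/M['m00'],q.min(0),np.ptp(q,0),M['m00'])
pts=np.argwhere(l==i)[:,::-1].astype(np.float32); d=pts-pts.mean(0); w,v=np.linalg.eigh(d.T@d); print('axis',v[:,1]); a=proj("scene",[pan([0,0,.018]),pan([0,0,.056])]);a=a[1]-a[0];print(a/np.hypot(*a))
```

```text
obs [245.33561269 191.19009847] [239.5  184.25  12.75  15.   457.  ] 114.25
0 245.3211638550435 191.5537095535086 [238.3091  183.43713] [14.077393 16.2249  ] 138.55735953547992
0.002 245.62829737580256 190.9791263269532 [238.611   182.85748] [14.088074 16.234787] 138.69661632622592
0.004 245.93578878632005 190.40387005407527 [238.91324 182.27716] [14.09877 16.24469] 138.835911314236
axis [-0.48071942  0.8768745 ]
[ 0.47151752 -0.88185669]
```

Vision puts the knob within about 1 mm of flush and square. To make sure, I'll tap it once with closed fingertips.

>>> {"api": "drive_tool", "payload": {
  "increments": [
    [[0, 0, 0], [0.5, 0, 30], 0],
    [[0, 0, 0], [0, 0, 40], 0],
    [[0, 0, 0], [0, 0, 40], 0],
    [[0, 0, 0], [0, 0, 30], 0],
    [[0, 0, 0], [0, 0, 20], 0],
    [[0, 0, 0], [0, 0, 8], 0],
    [[0, 0, 0], [0, 0, 0], 0],
    [[0, 0, 0], [0, 0, 3], 0],
    [[0, 0, 0], [0, 0, 3], 0],
    [[0, 0, 0], [0, 0, 2], 0],
    [[0, 0, 0], [0, 0, 1], 0],
    [[0, 0, 0], [0, 0, 0], 0]
  ]
}}

```text
time_s: 31.65
ee_pos: [0.5293, 0.0236, 0.1417]
eef_rot: [-3.139, -0.523, -0.102]
force: [-0.5, -0.9, 0.8]
grip_width: 0.0005
```

Run:
```python
from h import *
delta(pan([.0005,0,.018+.038+.017]),ontopanel('x'))
```

```text
t 31.65 pos [0.5293 0.0236 0.1417] F [-0.5 -0.9  0.8] M [-0.01  0.17 -0.02] w 0.0005 q [ -0.   7. 116.  -6.  27.  10.]
shift mm in current tool axes [-0.4 -0.   3.5]  in target axes [-0.4 -0.   3.5] turn deg [-0.07  0.02 -0.12]
```

>>> {"api": "drive_tool", "payload": {
  "increments": [
    [[0, 0, 0], [0, 0, 2], 0],
    [[0, 0, 0], [0, 0, 1], 0],
    [[0, 0, 0], [0, 0, 1], 0],
    [[0, 0, 0], [0, 0, 0], 0]
  ]
}}

```text
time_s: 32.15
ee_pos: [0.5313, 0.0234, 0.1386]
eef_rot: [-3.139, -0.524, -0.102]
force: [-6.6, -0.0, 6.7]
grip_width: 0.0005
```

Run:
```python
from h import *
delta(pan([.0005,0,.018+.038+.017]),ontopanel('x'))
```

```text
t 32.15 pos [0.5313 0.0234 0.1386] F [-6.6 -0.   6.7] M [-0.04  0.55 -0.05] w 0.0005 q [ -0.   8. 116.  -6.  26.  10.]
shift mm in current tool axes [-0.6  0.  -0.2]  in target axes [-0.6  0.  -0.2] turn deg [-0.07  0.   -0.12]
```

>>> {"api": "drive_tool", "payload": {
  "increments": [
    [[0, 0, 0], [0, 0, 1], 0],
    [[0, 0, 0], [0, 0, -5], 0],
    [[0, 0, 0], [0, 0, -20], 0],
    [[0, 0, 0], [0, 0, -40], 0],
    [[0, 0, 0], [0, 0, -50], 0],
    [[0, 0, 0], [0, 0, -50], 0],
    [[0, 0, 0], [0, 0, -20], 0],
    [[0, 0, 0], [0, 0, 0], 0],
    [[0, 0, 0], [0, 0, 0], 0]
  ]
}}

```text
time_s: 33.28
ee_pos: [0.4399, 0.0322, 0.2966]
eef_rot: [-3.139, -0.522, -0.102]
force: [0.2, 0.9, -0.2]
grip_width: 0.0004
```

Run:
```python
from h import *
s=ctrl.camera("scene"); crop(s,"pics/s_end3.png",195,150,90,90,6)
```

```text
(no output)
```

View pics/s_end3.png

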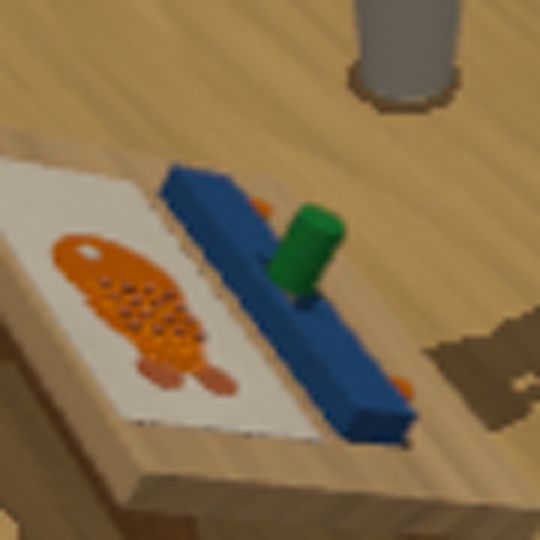

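The picture is the same as before the tap. The bar is on both studs at (262,208) and (402,388), and the knob is upright at (305,250). The gray speck at (300,298) is the shank seen down in the slot.

```bash
python3 -c "
from station import ctrl
print(ctrl.hand_in())"
```

```text
the job is handed in; nothing more can be done
None
```

The paper ledge is fitted and pinned, and the job is handed in at about 33 s of the 53 s allowed.

- **Bar:** I laid it flat on the slope and slid it down onto the studs. After letting go, I nudged its upper edge at the middle with about 9 N to seat it. The pictures show it against both studs.
- **Pin:** It went through the slot and the hole with almost no side force, and the knob seated on the bar with about 30 N.
- **Flush check:** The camera alone put the knob between 0 and about 1.2 mm off flush, so its two axes disagreed slightly. I then tapped the knob with closed fingertips at about 9 N. It met them within 0.2 mm of the flush height, which is the reading I trust.
- **Everything else:** The full pictures taken just before that tap show both markers in their holes and every bystander where it started. After the tap I only looked at the board area again, and nothing had changed there.

No check failed.

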